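# Fish a lock cylinder out from under the bench rack

### The arm

A 7-joint arm with a two-finger parallel gripper is mounted at the origin on the work surface. World frame = base frame: x ahead of the robot, y to its left, z up, the work surface at z = 0. Lengths are in m, angles in rad, forces in N, time in s.
With the tool pointing down it reaches from about 0.425 to 0.925 m from the base axis. Payload 6.8 kg.
Tool frame: the origin (TCP) lies on the front face of the gripper's body, between the roots of the fingers; the fingertips stand 73 mm ahead of it and the grasp point (between the pads) lies 54 mm ahead of it; z points along the fingers, y is the line along which they close (so a half turn about z gives the same grasp; the last joint's range is limited). The gripper opens to 85 mm and grips with 20 to 120 N. Pads are 22 mm wide; open, the fingers measure 114 mm over their backs; the gripper's body (76 mm by 85 mm) begins 54 mm behind the grasp point. The pads swing forward as they close: fully open they stand 13 mm farther back than shut.
Start: joints at [0.996, 0.477, 0.022, 1.555, -0.011, 1.109, -0.083], TCP at [0.304, -0.603, 0.304] pointing down, gripper open.
Joint ranges: [-2.96, 2.96], [-0.34, 2.1], [-1.41, 1.46], [0.24, 2.44], [-1.37, 4.51], [0.17, 1.92], [-2.96, 2.96]. Speed limits (rad/s): [2.39, 2.39, 3.14, 3.14, 3.14, 3.14, 3.14].

### API

Orientations are given as a unit quaternion [w, x, y, z].
In Python, from station import bot, optics gives the robot as it stands.
- The arm moves only by the tool drive_tool, never from a script. Its argument "deltas" is a list of rows, each an object with "gripper": the closure in counts, from 0 (fully open) to 255 (shut); "offset": the shift along the tool's x, y, z in units of 1000 mm (1.0 is 1000 mm), a list of three; "angular": the turn, a rotation vector about the tool's x, y, z in units of 45 degrees (1.0 is 45 degrees), a list of three. In form: [{"gripper": gripper, "offset": [dx, dy, dz], "angular": [rx, ry, rz]}, ...]. A call has 1 to 5 rows; each row is the pose to reach, as a shift and turn from the pose commanded when the call began, along the tool's axes at that moment; what a row does not reach only later rows make up. A row lasts 1/10 s, in which the tool goes at most 50 mm and 8.59 degrees, less where a joint would pass 70% of its speed; a pose out of reach is approached as far as the arm can. A call with a number of a shift or a turn outside -1 to 1 is refused whole. A call with a gripper value outside its range is refused whole. The fingers move at their own pace and stop on an object; "grip_force" is the grip in N (left out, the last holds). Time passes only in rows, so rows that repeat a pose let the fingers close. It gives the time, the measured TCP pose, the force, the opening and the grip force at its end, in the units of the state.
- bot.get_obs(): the state, without advancing time (a new reading comes with each control period).
- optics.read_camera(name): name is "side" or "top" or "wrist"; returns the picture (420x560x3 uint8, blue, green, red); there is no depth.
- optics.camera_model(name): a dict with "fx", "fy", "cx", "cy" (pixels), "cam_to_world" (4x4, takes a point from camera to world coordinates). Camera axes: x right, y up, looking along -z (the intrinsics and any distortion apply to the point x, -y, -z); pixel columns grow to the right and rows downward; lengths in m; the calibration is good to about 2 mm. A picture is of the moment at which its call begins: read the wrist's pose just before it. camera_model takes no time and is no camera call; for the wrist camera it gives the pose at the moment of the call.
- bot.hand_in(): hands the job in; it is judged then, once.
The state is a dict: "t": time; "q": joint angles; "joint_vel": joint speeds; "joint_torque": joint torques, N m; "eef_pos": TCP position; "tool_rot": TCP orientation; "contact_force": force on the tool from outside, world axes, zero at the start; "torque": the same for the moment, N m; "gripper_width": opening from 0.0 (shut) to 1.0 (fully open); "grasp_force": force on a finger pad.
Only numpy, scipy, OpenCV 4.12 (cv2) and the standard library are available. Lean on these libraries where they do the work, as an engineer would, in place of code of your own. Each camera call takes 0.05 s, during which the arm holds its last target. There are 200 camera calls.

### The job

A brass lock cylinder (the threaded barrel with a round face plate at its foot) has ended up under the low wire rack beside a plain bush. Take the pick-up reacher by its grip, put its jaws round the lock cylinder, squeeze the trigger just firmly enough to hold it (gently: hard squeezing mars it), bring it out, lift it across and, without dropping it, set it down upright on the small rubber mat, well inside its edges. Touch the cylinder only with the reacher, do not tip it over, leave the bush and everything else where they are, and leave the reacher lying flat on the bench as it lay at first, clear of the mat.

Things in the scene. Friction and masses are not known exactly. Their poses are not given: they have to be found in the camera images.
- reacher: The reacher: a 320 mm pick-up tool lying on its flat sole, black plastic with an aluminium shaft, 0.3 kg, balanced at its grip. Origin at the sole under the grip; x along the tool to the jaws, z up. Flat outer faces to take it by from above: black fixed grip at y = -26 mm (120 mm long, 46 tall), grey trigger at y = +26 mm (74 mm long, 9 to 45 mm above the sole). A 48 mm wide housing spans x = 58 to 88 mm.
- reacher_grip (a point): Middle of the reacher's grip, axes as the reacher: midway between the outer faces of fixed grip and free trigger (52 mm apart), 26 mm above the sole. One finger on each face both holds the tool and squeezes it. The point belongs to the fixed grip: in a gripper that closes evenly the tool shifts by half the trigger's travel towards its own +y.
- reacher_trigger (a joint): Trigger travel towards the fixed grip, m: 0 free, 0.020 stop. 9 N starts it, plus 0.3 N per mm; it springs back. It closes both jaws evenly, which meet the lock cylinder at 0.011 to 0.017, as its flats lie; from there the linkage is stiff: each further N puts about 0.5 N on each jaw with hardly any travel, so it must be felt. 20 to 30 N on the trigger holds well; above 33 N (12 N on a jaw) mars the brass.
- jaw_mid (a point): Middle of a thing held in the jaws: 215 mm ahead of the grip point along the tool, 19 mm above its sole; axes as the reacher. Jaw pads are flat, 28 mm along the tool, from 7 to 31 mm above the sole. Free, they stand about 46 mm apart inside, 66 mm wide outside, and end 20 mm ahead of this point. The jaws' head begins 57 mm behind it, on a 12 mm shaft 24 mm above the sole.
- reacher_jaw_l: The jaw on the reacher's +y side (the trigger's side), a steel arm with rubber pads. Origin: below its pivot, level with the sole, 170 mm ahead of the grip point.
- reacher_jaw_r: The jaw on the reacher's -y side, likewise.
- cylinder: The brass lock cylinder; origin at the centre of its foot, z up.
- cylinder_mid (a point): Centre, 18 mm above its foot, of the brass lock cylinder: a threaded barrel 26 mm in diameter with two flats (17 mm across them, along its y axis), 36 mm tall, standing on a face plate 34 mm in diameter and 4 mm thick, with a small flat steel cam on top (39 mm in all); hollow, 0.05 to 0.11 kg. It stands on the bench under the rack, face plate down.
- bush_mid (a point): Centre, 11 mm above its foot, of a plain smooth brass bush, 22 mm in diameter and height, standing under the rack some 10 cm to the left or right of the lock cylinder. Leave it.
- rack: Low wire rack fixed to the bench: 240 mm deep (x), 280 mm wide (y). Origin at bench level under its centre; its open mouth is on its -x side, which looks to the robot's right. Four 12 mm legs at its corners; the wires, from 77 to 88 mm above the bench, lie 27 mm apart, and cartons up to 140 mm high stand on its rear (+x) half. Nothing but the two brass parts is under it.
- mat: Square black rubber mat fixed to the bench, 110 by 110 mm, 4 mm thick. Origin: centre of its underside, at bench level; z up.
- padlock: Brass padlock, 45 mm wide, on the bench on the far side. Leave it.
- screwdriver: Screwdriver lying on the bench on the far side. Leave it.
- tape: Tape measure, 70 by 40 by 62 mm, on the bench on the far side. Leave it.
Mind the look-alikes: they are no part of the job. Of the things like the mat, leave any that is orange; of the rest the smaller one is meant. What is shaped like the cylinder but pink is not meant.

How it is judged:
On the way, in this order (a step that is already met when the one before it is completed fails the run):
1. both jaws of the reacher grip the lock cylinder under the rack (contact force between each of reacher_jaw_l, reacher_jaw_r and cylinder above 1 N and x of cylinder_mid in the frame of rack above -0.12 m), for 0.2 s.
2. the cylinder, in the jaws, is lifted clear of the bench outside the rack (contact force between each of reacher_jaw_l, reacher_jaw_r and cylinder above 0.5 N and height (world z) of cylinder_mid above 0.026 m and x of cylinder_mid in the frame of rack below -0.14 m), for 0.2 s.
3. the cylinder is set down on the mat while still in the jaws (contact force between each of reacher_jaw_l, reacher_jaw_r and cylinder above 0.5 N and z of cylinder_mid in the frame of mat between 0.0195 and 0.0245 m and x of cylinder_mid in the frame of mat between -0.045 and 0.045 m and y of cylinder_mid in the frame of mat between -0.045 and 0.045 m), for 0.1 s.
At the end, for the whole second after the job is handed in: The lock cylinder stands upright and still on the mat, centre within 45 mm of the mat's centre along each side, free of the jaws; the reacher lies still and level on its sole on the bench (within 0.08 rad), off the mat; the bush has moved under 12 mm (x of cylinder_mid in the frame of mat between -0.045 and 0.045 m and y of cylinder_mid in the frame of mat between -0.045 and 0.045 m and z of cylinder_mid in the frame of mat between 0.0195 and 0.0245 m and angle between each of cylinder_mid, reacher_grip's own z axis and vertical below 0.08 rad and linear speed of each of cylinder, reacher below 0.01 m/s and contact force between each of reacher_jaw_l, reacher_jaw_r and cylinder below 0.05 N and height (world z) of reacher_grip between 0.023 and 0.029 m and height (world z) of jaw_mid below 0.024 m and contact force between reacher and mat below 0.05 N and distance of bush_mid from where it was at the start of the episode below 0.012 m); the robot touches nothing.
It fails at once if the cylinder is squeezed with more than 12 N by a jaw (contact force between any of reacher_jaw_l, reacher_jaw_r and cylinder above 12 N).
It fails at once if the robot touches the cylinder itself (contact force between any of the fingers, the arm and cylinder above 0.2 N).
It fails at once if the cylinder is tipped over (angle between cylinder_mid's own z axis and vertical above 0.6 rad).
It fails at once if the cylinder is dropped (moves faster than 0.35 m/s out of the jaws) (linear speed of cylinder above 0.35 m/s and contact force between each of reacher_jaw_l, reacher_jaw_r and cylinder below 0.05 N).
It fails at once if the bush or a bystander is disturbed (distance of bush_mid from where it was at the start of the episode above 0.012 m or distance of any of padlock, screwdriver, tape from where it was at the start of the episode above 0.02 m).
It also fails if it takes over 72 s, if anything falls off the work surface, if the arm or the gripper's body presses on something with over 40 N, if the wrist force passes 120 N, or if a joint passes its speed limit or range.

## Working session

There is one attempt and no reset: what is moved stays moved. The work goes in short steps, Python scripts to look and compute and a tool call to move; the robot and the scene stay as the last step left them, time stands still between calls to the robot, and variables do not carry over. Pictures are saved under pics/ and viewed, at most 13 in all, crops included, and the job is handed in when it is done.

Besides the shell and the picture viewer there is one more tool, called after "Request:" by a JSON object that holds its "fn" and its "kwargs". drive_tool: Moves the arm, as the interface text tells. Its arguments: {"type":"object","properties":{"deltas":{"type":"array"},"grip_force":{"type":"number"}},"required":["deltas"]}

```bash
mkdir -p pics
cat > h.py <<'E'
from station import bot, optics
import numpy as np, cv2
def snap(c,n):
    im=optics.read_camera(c); cv2.imwrite(f'pics/{n}.png',im); return im
def ray(c,u,v,z,m=None):
    m=m or optics.camera_model(c); T=np.array(m['cam_to_world'])
    d=T[:3,:3]@np.array([(u-m['cx'])/m['fx'],-(v-m['cy'])/m['fy'],-1]); o=T[:3,3]
    return o+d*(z-o[2])/d[2]
def proj(c,p):
    m=optics.camera_model(c); T=np.array(m['cam_to_world'])
    q=T[:3,:3].T@(np.array(p)-T[:3,3]); return m['cx']+m['fx']*q[0]/-q[2], m['cy']+m['fy']*q[1]/q[2]
E
python3 - <<'E'
from h import *
for c in('top','side','wrist'):
    m=optics.camera_model(c); print(c,m.keys(),m['fx'],np.round(m['cam_to_world'],3).tolist())
a=snap('top','top0');b=snap('side','side0')
print(bot.get_obs())
E
```

```text
top dict_keys(['fx', 'fy', 'cx', 'cy', 'cam_to_world']) 465.91500145782857 [[-0.017, 0.999, -0.042, 0.474], [-1.0, -0.017, 0.001, 0.032], [0.0, 0.042, 0.999, 1.062], [0.0, 0.0, 0.0, 1.0]]
side dict_keys(['fx', 'fy', 'cx', 'cy', 'cam_to_world']) 481.1137384861454 [[-0.855, 0.399, -0.332, 0.175], [-0.519, -0.672, 0.529, 0.591], [-0.012, 0.624, 0.781, 0.891], [0.0, 0.0, 0.0, 1.0]]
wrist dict_keys(['fx', 'fy', 'cx', 'cy', 'cam_to_world']) 304.0535889188663 [[0.45, 0.85, 0.273, 0.374], [-0.893, 0.429, 0.137, -0.566], [-0.001, -0.305, 0.952, 0.374], [0.0, 0.0, 0.0, 1.0]]
{'t': 0.1, 'q': array([ 0.99594289,  0.47775525,  0.02234137,  1.55631822, -0.01148232,
        1.10924912, -0.0831129 ]), 'joint_vel': array([ 1.23487934e-03, -1.86150649e-03,  6.26425245e-04, -2.75002674e-03,
        6.82963924e-04, -9.46396473e-04, -3.81118294e-05]), 'joint_torque': array([ 4.59991992e-03, -5.97768581e+01,  1.61397178e+00, -2.81956762e+01,
        1.28489966e-02,  5.04431926e-03, -3.96337759e-05]), 'eef_pos': array([ 0.30356635, -0.60245447,  0.30301195]), 'tool_rot': array([-7.61223391e-04,  9.72888810e-01,  2.31271966e-01, -2.48768957e-04]), 'contact_force': array([ 0.59784268, -0.23540283,  0.61185545]), 'torque': array([-0.07836971,  0.00671535, -0.00136454]), 'grasp_force': 0.0, 'gripper_width': 1.000071973111949}
```

View pics/top0.png

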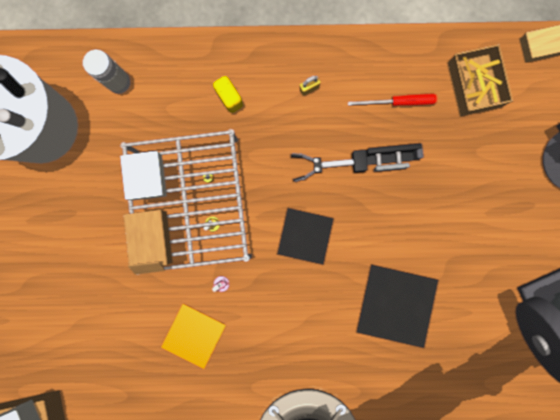

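View pics/side0.png

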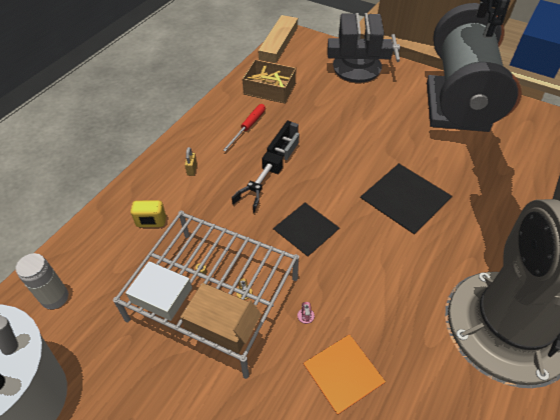

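The top view shows the rack at the left with its mouth facing right. There are brass parts at about (208,178) and (212,224). The small black mat is at (306,236), and the reacher is near (390,158) with its jaws pointing left. In the side view, brass shows at about (200,267) and (243,288). I'll zoom in on these.

Run:
```python
from h import *
a=cv2.imread('pics/top0.png');b=cv2.imread('pics/side0.png')
k=cv2.INTER_CUBIC
A=cv2.resize(a[120:275,110:250],None,fx=3.7,fy=3.7,interpolation=k)
B=cv2.resize(a[130:200,280:430],(400,187),interpolation=k); C=cv2.resize(b[250:310,180:270],(270,180),interpolation=k)
o=np.zeros((600,800,3),np.uint8); o[:A.shape[0],:A.shape[1]]=A[:600]
C=cv2.resize(b[250:310,180:270],(282,188),interpolation=k); o[:188,518:]=C
D=cv2.resize(a[135:190,283:353],(282,222),interpolation=k); o[190:412,518:]=D
E_=cv2.resize(a[135:190,345:430],(282,182),interpolation=k); o[414:596,518:]=E_
cv2.imwrite('pics/z0.png',o)
```

```text
(no output)
```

View pics/z0.png

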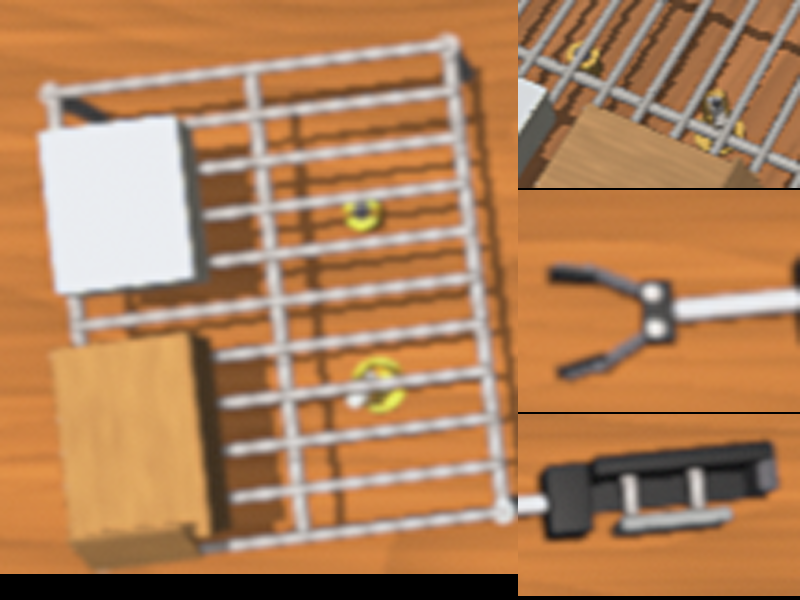

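The crop shows the cylinder (larger, with a cam) at top pixel (212,224) and the bush at (208,178). The reacher's black fixed grip is on the far side and its grey trigger faces the robot. Next I'll measure these.

Run:
```python
from h import *
a=cv2.imread('pics/top0.png');h=cv2.cvtColor(a,cv2.COLOR_BGR2HSV)
P=lambda u,v,z:ray('top',u,v,z)[:2].round(4)
# brass
m=cv2.inRange(h,(24,120,90),(35,255,255))
n,l,s,c=cv2.connectedComponentsWithStats(cv2.dilate(m,np.ones((3,3))))
for i in range(1,n):
    if 120<c[i][0]<250 and 130<c[i][1]<270: print('brass',s[i],c[i].round(1),P(*c[i],.004), P(*(s[i][:2]+s[i][2:4]/2-.5),.004))
# mat
m=cv2.inRange(h,(0,0,0),(180,255,70))
cs,_=cv2.findContours(m,cv2.RETR_EXTERNAL,cv2.CHAIN_APPROX_NONE)
for k in cs:
    if cv2.contourArea(k)>300:
        r=cv2.minAreaRect(k)
        if 250<r[0][0]<450: print('dark',r,P(*r[0],.004),[P(*q,.004).tolist() for q in cv2.boxPoints(r)])
cr=lambda x,y:(110+x/3.7-.36,120+y/3.7-.36)
for q in[(48,92),(448,42),(505,512)]: print('rack',P(*cr(*q),.088))
print('cylbush',P(*cr(378,384),.004),P(*cr(362,213),.022))
print('rivets',P(316.7,164.9,.034),'hous',P(359.9,160.4,.046),P(353.1,160.8,.046),P(366.7,160,.046))
# shaft
m=cv2.inRange(h,(0,0,150),(180,70,255))[150:175,322:352]
ys,xs=np.nonzero(m); f=cv2.fitLine(np.c_[xs+322,ys+150].astype(np.float32),cv2.DIST_L2,0,.01,.01).ravel();print('shaft',f)
p,q=[P(f[2]+t*f[0],f[3]+t*f[1],.03) for t in(-10,10)];d=p-q if p[1]>q[1] else q-p
print(p,q,'yaw',np.arctan2(d[1],d[0]))
```

```text
brass [202 174  12   9  81] [207.7 178.4] [0.5919 0.2171] [0.5927 0.2176]
brass [205 216  13   7  73] [211.2 218.9] [0.4992 0.2102] [0.4991 0.2106]
brass [209 224  11   8  66] [214.4 227.8] [0.479 0.203] [0.4797 0.2039]
dark ((397.1552429199219, 305.7884216308594), (67.64502716064453, 68.58650970458984), 12.308015823364258) [ 0.2961 -0.207 ] [[0.239, -0.1146], [0.3885, -0.1512], [0.3535, -0.2998], [0.2044, -0.2623]]
dark ((305.0459899902344, 235.7906036376953), (45.454345703125, 46.26432800292969), 12.380758285522461) [ 0.4573 -0.0023] [[0.4183, 0.0599], [0.5203, 0.0357], [0.4964, -0.0648], [0.3945, -0.0402]]
dark ((386.4150695800781, 156.04718017578125), (21.131752014160156, 70.45965576171875), 79.3803482055664) [ 0.6359 -0.1916] [[0.6463, -0.1083], [0.6734, -0.2674], [0.6255, -0.2749], [0.5985, -0.1161]]
rack [0.6571 0.3808]
rack [0.6818 0.1529]
rack [0.4144 0.124 ]
cylbush [0.489  0.2088] [0.5924 0.2144]
rivets [ 0.6143 -0.0302] hous [ 0.6209 -0.1244] [ 0.6203 -0.1094] [ 0.6215 -0.1393]
shaft [ 9.9557781e-01 -9.3940578e-02  3.3657144e+02  1.6287578e+02]
[ 0.6168 -0.0525] [ 0.6203 -0.0969] yaw 1.6494624813405718
```

```bash
cat >> h.py <<'E'
def plan(wps, start=None):
    """wps: (x,y,z,heading of tool x); prints offset/angular per call from the start (x,y,z,heading), tool pointing down"""
    if start is None:
        o=bot.get_obs(); p=o['eef_pos']; w,x,y,z=o['tool_rot']; start=(*p,np.arctan2(2*(x*y+w*z),1-2*(y*y+z*z)))
    s=np.array(start,float); print('start',s.round(4))
    for t in wps:
        t=np.array(t,float); d=t-s; c,n=np.cos(s[3]),np.sin(s[3])
        off=[d[0]*c+d[1]*n, d[0]*n-d[1]*c, -d[2]]
        print('off',np.round(off,4).tolist(),'rz',round(-d[3]/np.radians(45),4),'rows',round(np.linalg.norm(d[:3])/.05,1)); s=t
E
python3 - <<'E'
from h import *
plan([(.43,-.44,.30,1.1),(.58,-.26,.28,1.65),(.624,-.198,.25,1.65)])
E
```

```text
start [ 0.3036 -0.6025  0.303   0.4668]
off [0.186, -0.0882, 0.003] rz -0.8063 rows 4.1
off [0.2285, 0.052, 0.02] rz -0.7003 rows 4.7
off [0.0583, 0.0488, 0.03] rz -0.0 rows 1.6
```

Request:
{"fn": "drive_tool", "kwargs": {"deltas": [{"gripper":0,"offset":[0.186,-0.088,0.003],"angular":[0,0,-0.806]},{"gripper":0,"offset":[0.186,-0.088,0.003],"angular":[0,0,-0.806]},{"gripper":0,"offset":[0.186,-0.088,0.003],"angular":[0,0,-0.806]},{"gripper":0,"offset":[0.186,-0.088,0.003],"angular":[0,0,-0.806]},{"gripper":0,"offset":[0.186,-0.088,0.003],"angular":[0,0,-0.806]}]}}

```text
t: 0.6
eef_pos: [0.4357, -0.4334, 0.3007]
tool_rot: [-0.001, 0.849, 0.529, 0.002]
contact_force: [0.4, 1.2, -0.1]
gripper_width: 1.0
grasp_force: 0.0
```

Request:
{"fn": "drive_tool", "kwargs": {"deltas": [{"gripper":0,"offset":[0.229,0.052,0.02],"angular":[0,0,-0.7]},{"gripper":0,"offset":[0.229,0.052,0.02],"angular":[0,0,-0.7]},{"gripper":0,"offset":[0.229,0.052,0.02],"angular":[0,0,-0.7]},{"gripper":0,"offset":[0.229,0.052,0.02],"angular":[0,0,-0.7]},{"gripper":0,"offset":[0.229,0.052,0.02],"angular":[0,0,-0.7]}]}}

```text
t: 1.1
eef_pos: [0.5821, -0.2569, 0.2803]
tool_rot: [-0.001, 0.677, 0.736, 0.001]
contact_force: [0.4, 0.5, 0.5]
gripper_width: 0.993
grasp_force: 0.0
```

Request:
{"fn": "drive_tool", "kwargs": {"deltas": [{"gripper":0,"offset":[0.058,0.049,0.03],"angular":[0,0,0]},{"gripper":0,"offset":[0.058,0.049,0.03],"angular":[0,0,0]},{"gripper":0,"offset":[0.058,0.049,0.03],"angular":[0,0,0]},{"gripper":0,"offset":[0.058,0.049,0.03],"angular":[0,0,0]},{"gripper":0,"offset":[0.058,0.049,0.03],"angular":[0,0,0]}]}}

```text
t: 1.6
eef_pos: [0.6242, -0.2004, 0.251]
tool_rot: [0.0, 0.68, 0.734, -0.001]
contact_force: [-0.8, -0.8, -0.2]
gripper_width: 1.001
grasp_force: 0.0
```

Run:
```python
from h import *
plan([(.627,-.198,.15,1.65)])
m=optics.camera_model('wrist'); im=snap('wrist','w1'); print(np.round(m['cam_to_world'],3).tolist())
print([np.round(proj('wrist',p)).tolist() for p in[(.627,-.198,.046),(.6209,-.1244,.046),(.489,.208,.02)]])
```

```text
start [ 0.6242 -0.2004  0.251   1.6471]
off [0.0021, 0.003, 0.101] rz -0.0037 rows 2.0
[[0.997, -0.073, -0.023, 0.619], [0.077, 0.949, 0.306, -0.121], [-0.001, -0.307, 0.952, 0.322], [0.0, 0.0, 0.0, 1.0]]
[[283.0, 199.0], [283.0, 117.0], [108.0, -475.0]]
```

View pics/w1.png

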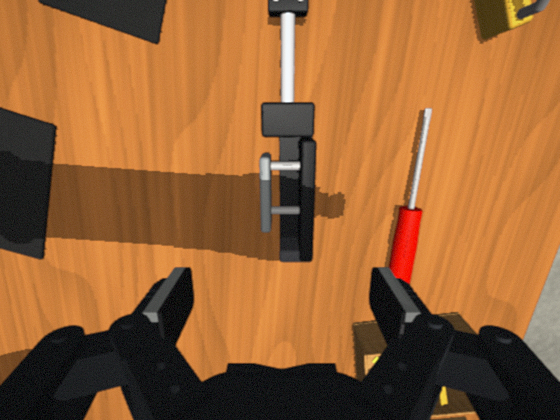

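The wrist view shows the trigger at col 261, rows 155–231, and the fixed grip's outer face at col 314. The housing spans cols 262–314, rows 102–136, and the fixed grip's rear end is at row 260.

Run:
```python
from h import *
P=lambda u,v,z:ray('wrist',u,v,z)[:2]
for n,u,v,z in[('trigF',266,155,.045),('trigR',266,231,.045),('fixF',308,140,.046),('fixR',307,260,.046),('faceT1',260.5,175,.045),('faceT2',260.5,225,.045),('faceF1',315,175,.046),('faceF2',314,240,.046),('housF',288,102,.046),('housR',288,136,.046),('shaftN',287,98,.03),('shaftF',288.5,16,.03)]: print(n,P(u,v,z).round(4))
a,b=P(287,98,.03),P(288.5,16,.03); print(np.arctan2(*(b-a)[::-1]))
```

```text
trigF [ 0.6085 -0.1582]
trigR [ 0.613  -0.2318]
fixF [ 0.6449 -0.1421]
fixR [ 0.6561 -0.2595]
faceT1 [ 0.6045 -0.1769]
faceT2 [ 0.6073 -0.226 ]
faceF1 [ 0.6545 -0.1729]
faceF2 [ 0.6607 -0.2373]
housF [ 0.6245 -0.1118]
housR [ 0.6269 -0.14  ]
shaftN [ 0.6237 -0.1079]
shaftF [ 0.6196 -0.0437]
1.6336227800009586
```

Run:
```python
from h import *
plan([(.63,-.199,.1,1.646),(.63,-.199,.079,1.646)])
```

```text
start [ 0.6241 -0.2006  0.2512  1.6466]
off [0.0011, 0.006, 0.1512] rz 0.0007 rows 3.0
off [0.0, 0.0, 0.021] rz -0.0 rows 0.4
```

Request:
{"fn": "drive_tool", "kwargs": {"deltas": [{"gripper":0,"offset":[0.001,0.006,0.04],"angular":[0,0,0]},{"gripper":0,"offset":[0.001,0.006,0.08],"angular":[0,0,0]},{"gripper":0,"offset":[0.001,0.006,0.12],"angular":[0,0,0]},{"gripper":0,"offset":[0.001,0.006,0.15],"angular":[0,0,0]},{"gripper":0,"offset":[0.001,0.006,0.15],"angular":[0,0,0]}]}}

```text
t: 2.15
eef_pos: [0.6273, -0.1982, 0.0969]
tool_rot: [-0.003, 0.679, 0.734, -0.002]
contact_force: [0.0, 0.3, 0.1]
gripper_width: 1.002
grasp_force: 0.0
```

Request:
{"fn": "drive_tool", "kwargs": {"deltas": [{"gripper":0,"offset":[0,0,0.01],"angular":[0,0,0]},{"gripper":0,"offset":[0,0,0.021],"angular":[0,0,0]},{"gripper":50,"offset":[0,0,0.021],"angular":[0,0,0]},{"gripper":90,"offset":[0,0,0.021],"angular":[0,0,0]},{"gripper":90,"offset":[0,0,0.021],"angular":[0,0,0]}], "grip_force": 20}}

```text
t: 2.65
eef_pos: [0.6311, -0.197, 0.0809]
tool_rot: [0.001, 0.679, 0.734, 0.0]
contact_force: [0.1, -0.3, 0.6]
gripper_width: 0.649
grasp_force: 0.0
```

Request:
{"fn": "drive_tool", "kwargs": {"deltas": [{"gripper":98,"offset":[0,0,0],"angular":[0,0,0]},{"gripper":98,"offset":[0,0,0],"angular":[0,0,0]},{"gripper":105,"offset":[0,0,0],"angular":[0,0,0]},{"gripper":105,"offset":[0,0,0],"angular":[0,0,0]},{"gripper":105,"offset":[0,0,0],"angular":[0,0,0]}]}}

```text
t: 3.15
eef_pos: [0.6312, -0.1971, 0.0806]
tool_rot: [0.001, 0.679, 0.734, 0.0]
contact_force: [-1.1, -1.0, 4.6]
gripper_width: 0.59
grasp_force: 8.8
```

Request:
{"fn": "drive_tool", "kwargs": {"deltas": [{"gripper":105,"offset":[0,0,-0.005],"angular":[0,0,0]},{"gripper":105,"offset":[0,0,-0.01],"angular":[0,0,0]},{"gripper":105,"offset":[0,0,-0.015],"angular":[0,0,0]},{"gripper":105,"offset":[0,0,-0.02],"angular":[0,0,0]},{"gripper":105,"offset":[0,0,-0.02],"angular":[0,0,0]}]}}

```text
t: 3.65
eef_pos: [0.6312, -0.197, 0.1008]
tool_rot: [0.001, 0.679, 0.734, 0.0]
contact_force: [-0.6, 0.1, -3.3]
gripper_width: 0.59
grasp_force: 9.4
```

Run:
```python
from h import *
b=snap('side','s1'); a=snap('top','t1');k=cv2.INTER_CUBIC
o=np.zeros((600,800,3),np.uint8); o[:300,:]=cv2.resize(b[110:230,220:320][:75],(800,600),interpolation=k)[:300] if 0 else cv2.resize(b[150:225,200:400],(800,300),interpolation=k)
o[300:]=cv2.resize(a[130:205,270:470],(800,300),interpolation=k)
cv2.imwrite('pics/z1.png',o); g=bot.get_obs(); print(g['gripper_width'],g['grasp_force'],g['contact_force'],g['torque'])
plan([(.58,-.16,.1006,1.66),(.525,-.115,.1006,1.678)])
```

```text
0.593834090196747 9.391609579324722 [ 0.03727507  0.0633954  -2.71388697] [0.0064717  0.04202275 0.02445819]
start [ 0.6307 -0.1969  0.1     1.6496]
off [0.0408, -0.0477, -0.0006] rz -0.0132 rows 1.3
off [0.0497, -0.0508, -0.0] rz -0.0229 rows 1.4
```

View pics/z1.png

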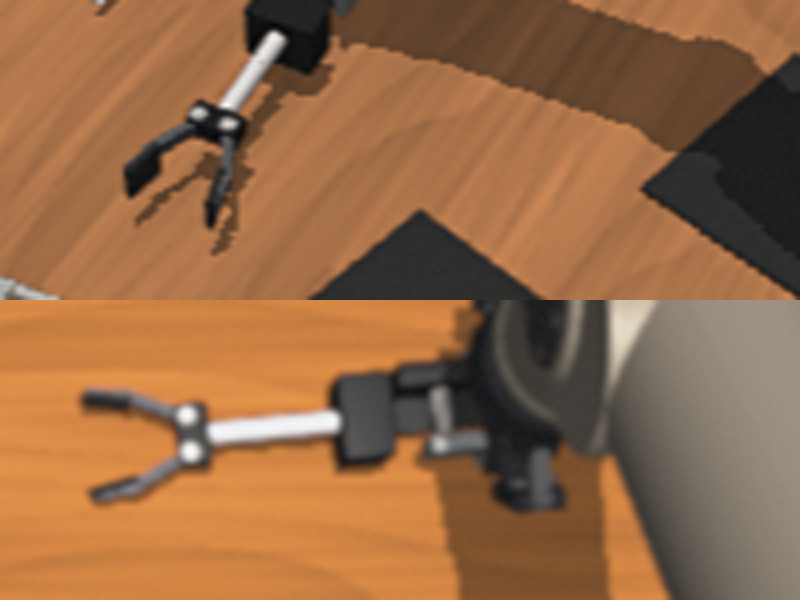

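The crops show the reacher lifted and level, held at its grip, with the jaws open. Its rivets are at about (317,163) in the top view. Now to the rack mouth.

Request:
{"fn": "drive_tool", "kwargs": {"deltas": [{"gripper":105,"offset":[0.01,-0.012,0],"angular":[0,0,-0.013]},{"gripper":105,"offset":[0.02,-0.024,0],"angular":[0,0,-0.013]},{"gripper":105,"offset":[0.03,-0.036,0],"angular":[0,0,-0.013]},{"gripper":105,"offset":[0.041,-0.048,0],"angular":[0,0,-0.013]}]}}

```text
t: 4.15
eef_pos: [0.5789, -0.1596, 0.0996]
tool_rot: [-0.0, 0.675, 0.738, -0.0]
contact_force: [0.9, 0.8, -3.5]
gripper_width: 0.596
grasp_force: 9.4
```

Request:
{"fn": "drive_tool", "kwargs": {"deltas": [{"gripper":105,"offset":[0.012,-0.013,0],"angular":[0,0,-0.023]},{"gripper":105,"offset":[0.025,-0.026,0],"angular":[0,0,-0.023]},{"gripper":105,"offset":[0.037,-0.038,0],"angular":[0,0,-0.023]},{"gripper":105,"offset":[0.05,-0.051,0],"angular":[0,0,-0.023]},{"gripper":105,"offset":[0.05,-0.051,0],"angular":[0,0,-0.023]}]}}

```text
t: 4.65
eef_pos: [0.5223, -0.1127, 0.0996]
tool_rot: [-0.001, 0.667, 0.745, -0.001]
contact_force: [0.1, -0.2, -3.6]
gripper_width: 0.588
grasp_force: 9.4
```

Run:
```python
from h import *
a=snap('top','t2');b=snap('side','s2');k=cv2.INTER_CUBIC
cv2.imwrite('pics/z2.png',np.hstack([cv2.resize(a[150:260,190:300],(400,400),interpolation=k),cv2.resize(b[200:310,200:310],(400,400),interpolation=k)]))
g=bot.get_obs(); print(g['eef_pos'],g['gripper_width'],g['grasp_force'],g['contact_force'])
plan([])
```

```text
[ 0.52461724 -0.11454688  0.09999276] 0.5935355710403822 9.424041956663132 [ 0.31180823  0.07043309 -2.40448137]
start [ 0.5246 -0.1145  0.1     1.6784]
```

View pics/z2.png

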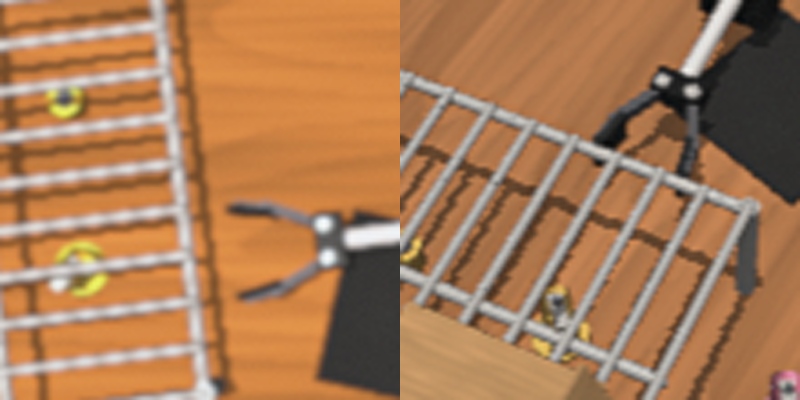

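The jaws are just outside the mouth and open. In the top crop the tips are at (230,209) and (240,297), and the cylinder plate is at (82,268).

Run:
```python
from h import *
f=lambda x,y,z:ray('top',190+x/3.636-.36,150+y/3.636-.36,z)[:2].round(4)
print('riv',f(326,240.5,.05),f(326,240.5,.06),'tip',f(235,253,.05),'jawmid pads',f(255,252.5,.05),'cyl',f(82,267,.004),f(84,268,.004))
a=cv2.imread('pics/t2.png');h=cv2.cvtColor(a,cv2.COLOR_BGR2HSV)[205:240,198:228]
m=cv2.inRange(h,(22,110,80),(36,255,255)); ys,xs=np.nonzero(m)
pts=np.c_[xs+198,ys+205].astype(np.float32); (c,r)=cv2.minEnclosingCircle(pts); print(c,r,ray('top',*c,.004)[:2], r/466*1.05)
s=cv2.imread('pics/s2.png');print('side',ray('side',200+558/3.636-110-.36+0,200+348/3.636-.36,.004)[:2])
```

```text
riv [0.5024 0.0543] [0.5021 0.0541] tip [0.4958 0.1088] jawmid pads [0.4959 0.0968] cyl [0.4898 0.2079] [0.4891 0.2067]
(212.0, 223.5) 7.566473007202148 [0.48881068 0.20839256] 0.017048919866013427
side [0.48676235 0.21677848]
```

Request:
{"fn": "drive_tool", "kwargs": {"deltas": [{"gripper":105,"offset":[0,0.005,0.006],"angular":[0,0,0]},{"gripper":105,"offset":[0,0.005,0.011],"angular":[0,0,0]},{"gripper":105,"offset":[0.015,0.005,0.011],"angular":[0,0,0]},{"gripper":105,"offset":[0.03,0.005,0.011],"angular":[0,0,0]},{"gripper":105,"offset":[0.045,0.005,0.011],"angular":[0,0,0]}]}}

```text
t: 5.25
eef_pos: [0.5243, -0.0671, 0.0888]
tool_rot: [-0.0, 0.668, 0.744, 0.0]
contact_force: [0.8, 0.6, -3.2]
gripper_width: 0.588
grasp_force: 9.4
```

Request:
{"fn": "drive_tool", "kwargs": {"deltas": [{"gripper":105,"offset":[0.01,0,0],"angular":[0,0,0]},{"gripper":105,"offset":[0.02,0,0],"angular":[0,0,0]},{"gripper":105,"offset":[0.03,0,0],"angular":[0,0,0]},{"gripper":105,"offset":[0.03,0,0],"angular":[0,0,0]},{"gripper":105,"offset":[0.03,0,0],"angular":[0,0,0]}]}}

```text
t: 5.75
eef_pos: [0.5214, -0.0395, 0.089]
tool_rot: [0.0, 0.668, 0.744, -0.0]
contact_force: [-0.1, -0.7, -3.0]
gripper_width: 0.586
grasp_force: 9.4
```

Run:
```python
from h import *
a=snap('top','t3');b=snap('side','s3');k=cv2.INTER_CUBIC
cv2.imwrite('pics/z3.png',np.hstack([cv2.resize(a[180:260,190:270],(400,400),interpolation=k),cv2.resize(b[230:310,200:280],(400,400),interpolation=k)]))
g=bot.get_obs(); print(g['eef_pos'],g['gripper_width'],g['grasp_force'],g['contact_force'])
```

```text
[ 0.52142233 -0.04022272  0.08891557] 0.5937467758183751 9.39824715256691 [ 0.07934534 -0.32486966 -3.36970357]
```

View pics/z3.png

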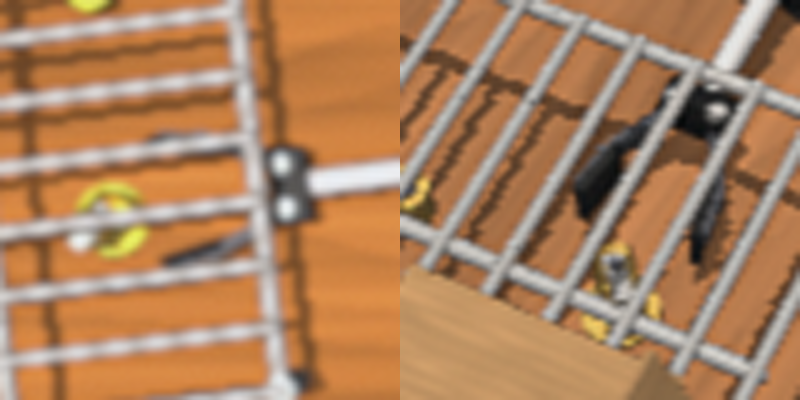

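The jaws are partway in. In the top crop the rivets are at (284,162) and (287,207), the visible jaw tip at (165,262), and the plate centre at (112,220).

Run:
```python
from h import *
f=lambda x,y,z:ray('top',190+x/5-.4,180+y/5-.4,z)[:2]
r=f(285.5,184.5,.042); c=f(112,220,.004); t=f(157,199,.035)
o=bot.get_obs(); p=o['eef_pos'][:2]
h=1.678; X=np.array([np.cos(h),np.sin(h)]); Y=np.array([-X[1],X[0]])
for n,q in(('riv',r),('tip',t),('cyl',c)): print(n,q.round(4),'along',((q-p)@X).round(4),'lat(+y reacher)',((q-p)@Y).round(4))
b=cv2.imread('pics/s3.png')
```

```text
riv [0.5023 0.1259] along 0.1672 lat(+y reacher) 0.0013
tip [0.4971 0.1833] along 0.2248 lat(+y reacher) 0.0003
cyl [0.4886 0.2084] along 0.2507 lat(+y reacher) 0.006
```

Request:
{"fn": "drive_tool", "kwargs": {"deltas": [{"gripper":105,"offset":[0.01,-0.002,0],"angular":[0,0,0]},{"gripper":105,"offset":[0.02,-0.002,0],"angular":[0,0,0]},{"gripper":105,"offset":[0.03,-0.002,0],"angular":[0,0,0]},{"gripper":105,"offset":[0.037,-0.002,0],"angular":[0,0,0]},{"gripper":105,"offset":[0.037,-0.002,0],"angular":[0,0,0]}]}}

```text
t: 6.35
eef_pos: [0.5153, -0.0009, 0.089]
tool_rot: [-0.0, 0.667, 0.745, 0.0]
contact_force: [0.4, 0.6, -2.2]
gripper_width: 0.588
grasp_force: 9.4
```

Request:
{"fn": "drive_tool", "kwargs": {"deltas": [{"gripper":112,"offset":[0,0.001,0],"angular":[0,0,0]},{"gripper":118,"offset":[0,0.001,0],"angular":[0,0,0]},{"gripper":122,"offset":[0,0.001,0],"angular":[0,0,0]},{"gripper":126,"offset":[0,0.001,0],"angular":[0,0,0]},{"gripper":126,"offset":[0,0.001,0],"angular":[0,0,0]}], "grip_force": 20}}

```text
t: 6.85
eef_pos: [0.5164, -0.003, 0.0889]
tool_rot: [0.0, 0.668, 0.744, -0.0]
contact_force: [-0.2, -0.2, -2.5]
gripper_width: 0.509
grasp_force: 11.5
```

Run:
```python
from h import *
a=snap('top','t4');b=snap('side','s4');k=cv2.INTER_CUBIC
cv2.imwrite('pics/z4.png',np.hstack([cv2.resize(a[180:260,190:270],(400,400),interpolation=k),cv2.resize(b[230:310,200:280],(400,400),interpolation=k)]))
g=bot.get_obs(); print(g['eef_pos'],g['gripper_width'],g['grasp_force'],g['contact_force'])
```

```text
[ 0.51640779 -0.00288836  0.08890745] 0.510286527753372 11.472934037446976 [-0.42149313 -0.15653755 -2.92831837]
```

View pics/z4.png

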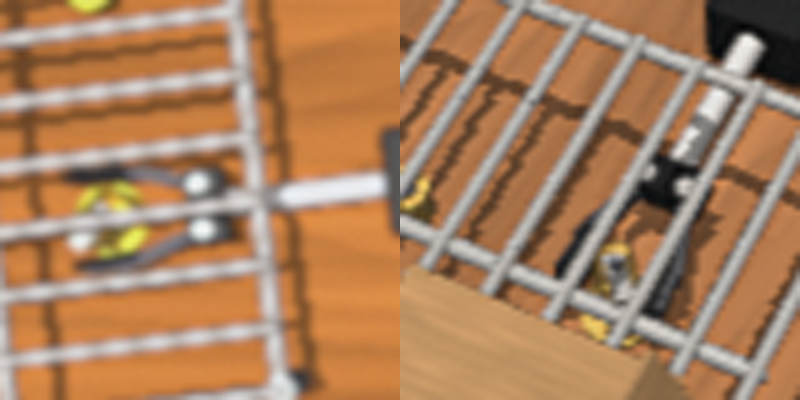

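The jaws straddle the cylinder. In the top crop the pads are at rows 172 and 265, with the plate centre at row 220. I'll close slowly.

Request:
{"fn": "drive_tool", "kwargs": {"deltas": [{"gripper":130,"offset":[0,0.0007,0],"angular":[0,0,0]},{"gripper":132,"offset":[0,0.001,0],"angular":[0,0,0]},{"gripper":134,"offset":[0,0.0014,0],"angular":[0,0,0]},{"gripper":136,"offset":[0,0.0017,0],"angular":[0,0,0]},{"gripper":136,"offset":[0,0.0017,0],"angular":[0,0,0]}], "grip_force": 20}}

```text
t: 7.45
eef_pos: [0.5182, -0.0026, 0.0889]
tool_rot: [0.0, 0.668, 0.744, 0.0]
contact_force: [-0.1, 0.9, -3.3]
gripper_width: 0.473
grasp_force: 12.5
```

Request:
{"fn": "drive_tool", "kwargs": {"deltas": [{"gripper":138,"offset":[0,0.0003,0],"angular":[0,0,0]},{"gripper":140,"offset":[0,0.0007,0],"angular":[0,0,0]},{"gripper":142,"offset":[0,0.001,0],"angular":[0,0,0]},{"gripper":144,"offset":[0,0.0013,0],"angular":[0,0,0]},{"gripper":144,"offset":[0,0.0013,0],"angular":[0,0,0]}], "grip_force": 20}}

```text
t: 7.95
eef_pos: [0.5193, -0.0024, 0.0889]
tool_rot: [-0.0, 0.668, 0.744, -0.0]
contact_force: [-0.6, 0.6, -2.1]
gripper_width: 0.454
grasp_force: 21.1
```

Request:
{"fn": "drive_tool", "kwargs": {"deltas": [{"gripper":146,"offset":[0,0,0],"angular":[0,0,0]},{"gripper":150,"offset":[0,0,0],"angular":[0,0,0]},{"gripper":150,"offset":[0,0,0],"angular":[0,0,0]}], "grip_force": 24}}

```text
t: 8.25
eef_pos: [0.5193, -0.0024, 0.0889]
tool_rot: [-0.0, 0.668, 0.744, -0.0]
contact_force: [-0.3, 0.0, -2.5]
gripper_width: 0.45
grasp_force: 25.5
```

Request:
{"fn": "drive_tool", "kwargs": {"deltas": [{"gripper":150,"offset":[0,0,0],"angular":[0,0,0]},{"gripper":150,"offset":[0,0,0],"angular":[0,0,0]},{"gripper":150,"offset":[0,0,0],"angular":[0,0,0]}], "grip_force": 26}}

```text
t: 8.55
eef_pos: [0.5194, -0.0024, 0.0889]
tool_rot: [-0.0, 0.668, 0.744, -0.0]
contact_force: [-0.7, -0.5, -2.2]
gripper_width: 0.448
grasp_force: 26.6
```

Request:
{"fn": "drive_tool", "kwargs": {"deltas": [{"gripper":150,"offset":[0,0,-0.004],"angular":[0,0,0]},{"gripper":150,"offset":[0,0,-0.008],"angular":[0,0,0]},{"gripper":150,"offset":[0,0,-0.012],"angular":[0,0,0]},{"gripper":150,"offset":[0,0,-0.012],"angular":[0,0,0]}]}}

```text
t: 8.95
eef_pos: [0.5199, -0.0025, 0.1017]
tool_rot: [0.001, 0.668, 0.744, 0.0]
contact_force: [-0.2, 0.3, -3.5]
gripper_width: 0.449
grasp_force: 26.6
```

Run:
```python
from h import *
a=snap('top','t5');b=snap('side','s5');k=cv2.INTER_CUBIC
cv2.imwrite('pics/z5.png',np.hstack([cv2.resize(a[180:260,190:270],(400,400),interpolation=k),cv2.resize(b[230:310,200:280],(400,400),interpolation=k)]))
g=bot.get_obs(); print(g['eef_pos'],g['gripper_width'],g['grasp_force'],g['contact_force'],g['torque'])
```

```text
[ 0.51952544 -0.00248721  0.10113177] 0.45222404136308403 26.623152494430542 [ 0.60076098 -1.05640737 -3.59529626] [-0.17366563  0.02061285 -0.02166965]
```

View pics/z5.png

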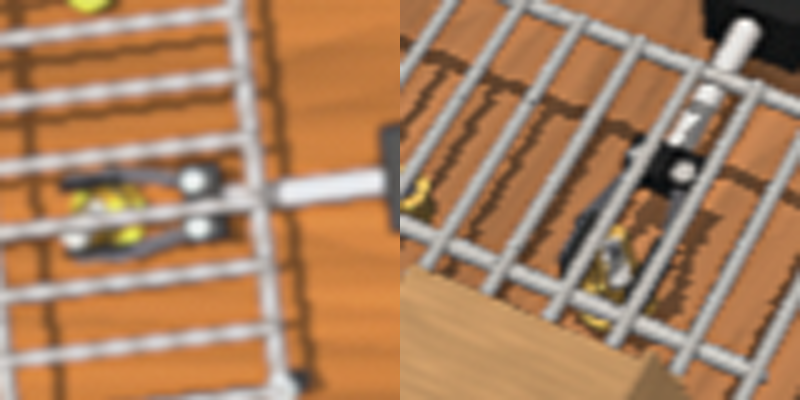

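The cylinder is off the bench in the jaws and upright, still centred between the pads in both views. Now I'll pull it out.

Request:
{"fn": "drive_tool", "kwargs": {"deltas": [{"gripper":150,"offset":[-0.008,0,0],"angular":[0,0,0]},{"gripper":150,"offset":[-0.02,0,0],"angular":[0,0,0]},{"gripper":150,"offset":[-0.033,0,0],"angular":[0,0,0]},{"gripper":150,"offset":[-0.046,0,0],"angular":[0,0,0]},{"gripper":150,"offset":[-0.06,0,0],"angular":[0,0,0]}]}}

```text
t: 9.55
eef_pos: [0.5258, -0.0638, 0.1008]
tool_rot: [0.0, 0.669, 0.744, -0.0]
contact_force: [0.2, 0.3, -3.7]
gripper_width: 0.451
grasp_force: 26.6
```

Request:
{"fn": "drive_tool", "kwargs": {"deltas": [{"gripper":150,"offset":[-0.013,0,0],"angular":[0,0,0]},{"gripper":150,"offset":[-0.026,0,0],"angular":[0,0,0]},{"gripper":150,"offset":[-0.039,0,0],"angular":[0,0,0]},{"gripper":150,"offset":[-0.05,0,0],"angular":[0,0,0]},{"gripper":150,"offset":[-0.06,0,0],"angular":[0,0,0]}]}}

```text
t: 10.05
eef_pos: [0.5323, -0.1228, 0.1009]
tool_rot: [0.0, 0.668, 0.744, 0.0]
contact_force: [0.1, -0.7, -4.5]
gripper_width: 0.45
grasp_force: 26.6
```

Request:
{"fn": "drive_tool", "kwargs": {"deltas": [{"gripper":150,"offset":[-0.009,-0.005,0],"angular":[0,0,0]},{"gripper":150,"offset":[-0.018,-0.01,0],"angular":[0,0,0]},{"gripper":150,"offset":[-0.027,-0.016,0],"angular":[0,0,0]},{"gripper":150,"offset":[-0.036,-0.022,0],"angular":[0,0,0]},{"gripper":150,"offset":[-0.043,-0.027,0],"angular":[0,0,0]}]}}

```text
t: 10.55
eef_pos: [0.5092, -0.1684, 0.1009]
tool_rot: [-0.0, 0.668, 0.744, -0.0]
contact_force: [-0.1, 0.3, -3.5]
gripper_width: 0.447
grasp_force: 26.6
```

Request:
{"fn": "drive_tool", "kwargs": {"deltas": [{"gripper":150,"offset":[-0.009,-0.005,0],"angular":[0,0,0]},{"gripper":150,"offset":[-0.018,-0.01,0],"angular":[0,0,0]},{"gripper":150,"offset":[-0.027,-0.016,0],"angular":[0,0,0]},{"gripper":150,"offset":[-0.036,-0.022,0],"angular":[0,0,0]},{"gripper":150,"offset":[-0.043,-0.027,0],"angular":[0,0,0]}]}}

```text
t: 11.05
eef_pos: [0.4871, -0.2141, 0.1009]
tool_rot: [0.0, 0.668, 0.744, -0.0]
contact_force: [-0.6, -0.3, -3.3]
gripper_width: 0.449
grasp_force: 26.6
```

Run:
```python
from h import *
a=snap('top','t6');b=snap('side','s6');k=cv2.INTER_CUBIC
cv2.imwrite('pics/z6.png',np.hstack([cv2.resize(a[190:270,265:345],(400,400),interpolation=k),cv2.resize(b[180:260,265:345],(400,400),interpolation=k)]))
g=bot.get_obs(); print(g['eef_pos'],g['gripper_width'],g['grasp_force'],g['contact_force'],g['torque'])
```

```text
[ 0.48670538 -0.21469457  0.10079325] 0.4464734196093753 26.813979148864746 [-0.48635621  0.56841343 -3.66393357] [-0.1214996  -0.02021517 -0.01168719]
```

View pics/z6.png

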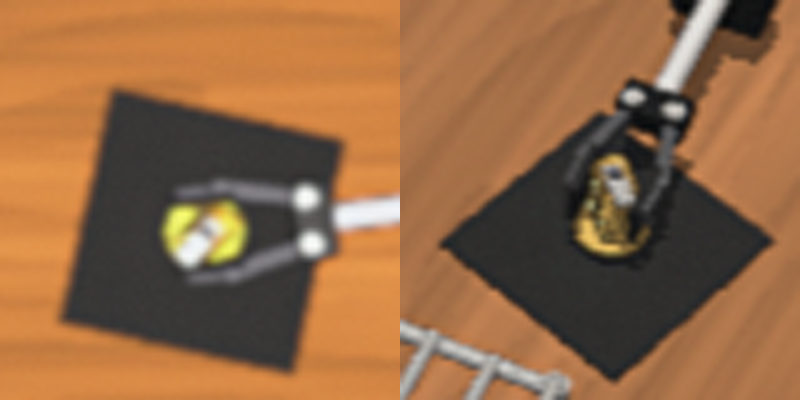

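The top crop has the cylinder at (205,235) and the mat centre near (203,228), so it is held upright about 2 mm from centre. I'll lower it.

Request:
{"fn": "drive_tool", "kwargs": {"deltas": [{"gripper":150,"offset":[0,0,0.002],"angular":[0,0,0]},{"gripper":150,"offset":[0,0,0.004],"angular":[0,0,0]},{"gripper":150,"offset":[0,0,0.006],"angular":[0,0,0]},{"gripper":150,"offset":[0,0,0.007],"angular":[0,0,0]},{"gripper":150,"offset":[0,0,0.007],"angular":[0,0,0]}]}}

```text
t: 11.65
eef_pos: [0.4877, -0.2127, 0.0937]
tool_rot: [-0.0, 0.668, 0.744, -0.0]
contact_force: [0.4, 0.1, -3.8]
gripper_width: 0.448
grasp_force: 26.8
```

Request:
{"fn": "drive_tool", "kwargs": {"deltas": [{"gripper":150,"offset":[0,0,0.0005],"angular":[0,0,0]},{"gripper":150,"offset":[0,0,0.001],"angular":[0,0,0]},{"gripper":150,"offset":[0,0,0.001],"angular":[0,0,0]},{"gripper":150,"offset":[0,0,0.001],"angular":[0,0,0]},{"gripper":150,"offset":[0,0,0.001],"angular":[0,0,0]}]}}

```text
t: 12.15
eef_pos: [0.4878, -0.2129, 0.093]
tool_rot: [0.0, 0.668, 0.744, 0.0]
contact_force: [-0.4, 0.9, -3.3]
gripper_width: 0.446
grasp_force: 27.1
```

Run:
```python
from h import *
for i in range(2):
    optics.read_camera('wrist'); g=bot.get_obs(); print(g['eef_pos'],g['gripper_width'],g['grasp_force'],g['contact_force'],g['torque'])
```

```text
[ 0.48775859 -0.21292598  0.092967  ] 0.4494198627431327 27.078844606876373 [-0.29820352  0.39055525 -1.0480487 ] [ 0.26610851  0.13851681 -0.01587916]
[ 0.48775089 -0.21293584  0.0929597 ] 0.4484355511965708 27.089326679706573 [ 0.16877956 -0.27490786 -2.5822776 ] [ 0.26545341  0.05898599 -0.03576956]
```

The moment about x changed from about −0.15 to +0.27 N m, so the cylinder is resting on the mat. I'll release it slowly while keeping the jaws centred.

Request:
{"fn": "drive_tool", "kwargs": {"deltas": [{"gripper":141,"offset":[0,0,0],"angular":[0,0,0]},{"gripper":138,"offset":[0,-0.0003,0],"angular":[0,0,0]},{"gripper":136,"offset":[0,-0.0006,0],"angular":[0,0,0]},{"gripper":134,"offset":[0,-0.001,0],"angular":[0,0,0]},{"gripper":132,"offset":[0,-0.0013,0],"angular":[0,0,0]}]}}

```text
t: 12.75
eef_pos: [0.4864, -0.2133, 0.0929]
tool_rot: [0.0, 0.668, 0.744, -0.0]
contact_force: [-0.1, -0.3, -2.5]
gripper_width: 0.482
grasp_force: 12.1
```

Request:
{"fn": "drive_tool", "kwargs": {"deltas": [{"gripper":127,"offset":[0,-0.001,0],"angular":[0,0,0]},{"gripper":121,"offset":[0,-0.002,0],"angular":[0,0,0]},{"gripper":115,"offset":[0,-0.003,0],"angular":[0,0,0]},{"gripper":110,"offset":[0,-0.004,0],"angular":[0,0,0]},{"gripper":106,"offset":[0,-0.0045,0],"angular":[0,0,0]}]}}

```text
t: 13.25
eef_pos: [0.4818, -0.2137, 0.0929]
tool_rot: [-0.0, 0.668, 0.744, -0.0]
contact_force: [-0.5, 0.7, -2.7]
gripper_width: 0.585
grasp_force: 9.5
```

Run:
```python
from h import *
a=snap('top','t7');b=snap('side','s7');k=cv2.INTER_CUBIC
cv2.imwrite('pics/z7.png',np.hstack([cv2.resize(a[190:270,265:345],(400,400),interpolation=k),cv2.resize(b[180:260,265:345],(400,400),interpolation=k)]))
g=bot.get_obs(); print(g['eef_pos'],g['gripper_width'],g['grasp_force'],g['contact_force'],g['torque'])
```

```text
[ 0.48184964 -0.21366573  0.092914  ] 0.5831474509630558 9.534067958593369 [-0.60219604  1.11778563 -3.61281364] [0.02086311 0.01188591 0.00691329]
```

View pics/z7.png

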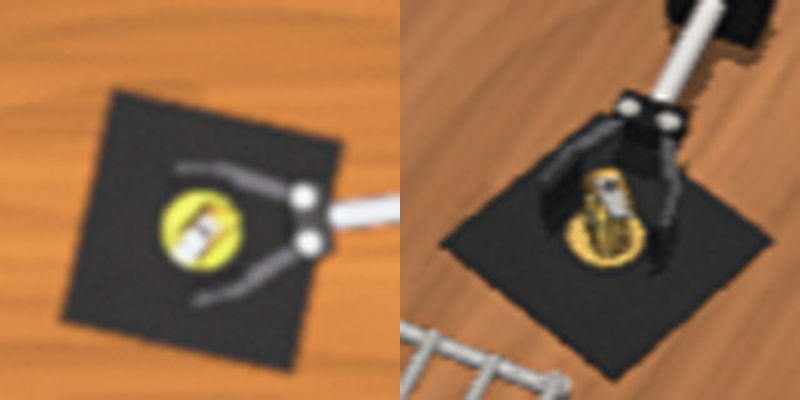

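The cylinder stands upright at (203,230) in the top crop, the mat's centre, with both jaws clear. I'll back off and lay the reacher down.

Request:
{"fn": "drive_tool", "kwargs": {"deltas": [{"gripper":106,"offset":[-0.008,0,0],"angular":[0,0,0]},{"gripper":106,"offset":[-0.02,0,0],"angular":[0,0,0]},{"gripper":106,"offset":[-0.035,0,0],"angular":[0,0,0]},{"gripper":106,"offset":[-0.05,0,0],"angular":[0,0,0]},{"gripper":106,"offset":[-0.065,0,0],"angular":[0,0,0]}]}}

```text
t: 13.85
eef_pos: [0.4888, -0.2804, 0.0929]
tool_rot: [0.0, 0.669, 0.743, -0.0]
contact_force: [0.9, -0.8, -3.3]
gripper_width: 0.586
grasp_force: 9.5
```

Request:
{"fn": "drive_tool", "kwargs": {"deltas": [{"gripper":106,"offset":[-0.018,0,0],"angular":[0,0,0]},{"gripper":106,"offset":[-0.036,0,0],"angular":[0,0,0]},{"gripper":106,"offset":[-0.054,0,0],"angular":[0,0,0]},{"gripper":106,"offset":[-0.07,0,0],"angular":[0,0,0]},{"gripper":106,"offset":[-0.07,0,0],"angular":[0,0,0]}]}}

```text
t: 14.35
eef_pos: [0.496, -0.3515, 0.0929]
tool_rot: [0.001, 0.67, 0.743, -0.001]
contact_force: [0.7, -0.1, -2.4]
gripper_width: 0.583
grasp_force: 9.5
```

Request:
{"fn": "drive_tool", "kwargs": {"deltas": [{"gripper":106,"offset":[0,0,0.004],"angular":[0,0,0]},{"gripper":106,"offset":[0,0,0.008],"angular":[0,0,0]},{"gripper":106,"offset":[0,0,0.011],"angular":[0,0,0]},{"gripper":106,"offset":[0,0,0.012],"angular":[0,0,0]},{"gripper":106,"offset":[0,0,0.0125],"angular":[0,0,0]}]}}

```text
t: 14.85
eef_pos: [0.4964, -0.3466, 0.0806]
tool_rot: [-0.001, 0.668, 0.744, 0.0]
contact_force: [-3.8, 4.6, 8.5]
gripper_width: 0.583
grasp_force: 8.1
```

Run:
```python
from h import *
for i in range(2):
    optics.read_camera('wrist'); g=bot.get_obs(); print(g['eef_pos'],g['gripper_width'],g['grasp_force'],g['contact_force'],g['torque'])
```

```text
[ 0.49642407 -0.346729    0.08067795] 0.5846572480822088 9.045056998729706 [-1.11917211  3.18451025  1.77746091] [ 0.49041956  0.38349058 -0.03968733]
[ 0.49649708 -0.34690741  0.08069915] 0.5841916814609075 9.02477815747261 [-1.31886899  3.52452855  2.4131575 ] [ 0.63828184  0.42062927 -0.03962958]
```

Request:
{"fn": "drive_tool", "kwargs": {"deltas": [{"gripper":98,"offset":[0,0,0],"angular":[0,0,0]},{"gripper":85,"offset":[0,0,0],"angular":[0,0,0]},{"gripper":50,"offset":[0,0,0],"angular":[0,0,0]},{"gripper":0,"offset":[0,0,0],"angular":[0,0,0]},{"gripper":0,"offset":[0,0,0],"angular":[0,0,0]}]}}

```text
t: 15.45
eef_pos: [0.4964, -0.3481, 0.0805]
tool_rot: [0.0, 0.668, 0.744, 0.0]
contact_force: [-0.2, -0.5, -0.9]
gripper_width: 1.002
grasp_force: 0.0
```

Request:
{"fn": "drive_tool", "kwargs": {"deltas": [{"gripper":0,"offset":[0,0,0],"angular":[0,0,0]},{"gripper":0,"offset":[0,0,-0.02],"angular":[0,0,0]},{"gripper":0,"offset":[0,0,-0.06],"angular":[0,0,0]},{"gripper":0,"offset":[0,0,-0.1],"angular":[0,0,0]},{"gripper":0,"offset":[0,0,-0.14],"angular":[0,0,0]}]}}

```text
t: 15.95
eef_pos: [0.4962, -0.3477, 0.2218]
tool_rot: [-0.0, 0.668, 0.744, 0.0]
contact_force: [-0.2, -0.0, 0.3]
gripper_width: 1.004
grasp_force: 0.0
```

Request:
{"fn": "drive_tool", "kwargs": {"deltas": [{"gripper":0,"offset":[0,0,-0.02],"angular":[0,0,0]},{"gripper":0,"offset":[0,0,-0.02],"angular":[0,0,0]},{"gripper":0,"offset":[0,0,-0.02],"angular":[0,0,0]}]}}

```text
t: 16.25
eef_pos: [0.4962, -0.3479, 0.2404]
tool_rot: [0.0, 0.668, 0.744, -0.0]
contact_force: [-0.7, -0.3, -0.6]
gripper_width: 1.001
grasp_force: 0.0
```

Run:
```python
from h import *
a=snap('top','t8');b=snap('side','s8')
cv2.imwrite('pics/z8.png',np.hstack([cv2.resize(a[70:330,110:480],(400,281)),cv2.resize(b[60:360,100:480],(400,281))]))
g=bot.get_obs(); print(g['eef_pos'],g['gripper_width'],g['grasp_force'],g['contact_force'])
```

```text
[ 0.49561494 -0.34751375  0.23895753] 1.0036165157716226 0.0 [-0.35520417 -0.51881522  0.4526458 ]
```

View pics/z8.png

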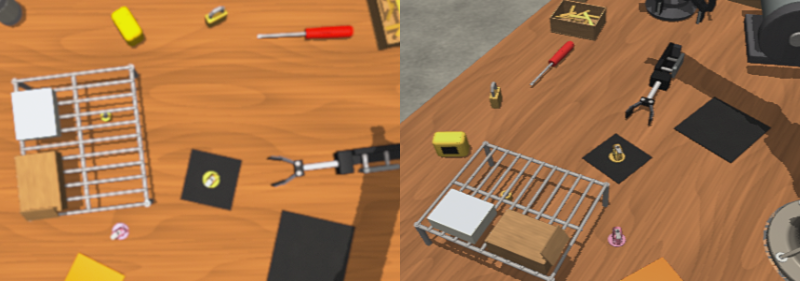

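The cylinder stands at the mat's centre (210,180 in the left half). The reacher lies flat and off both mats, and nothing else has moved.

```bash
python3 -c "
from station import bot
print(bot.hand_in())"
```

```text
the job is handed in; nothing more can be done
None
```

The job is handed in, though the hand-in returned no verdict: in the last images the lock cylinder stands upright at the mat's centre, the reacher lies flat clear of both black mats, and the bush and everything else look unmoved.

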